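# Hang the detector head on its sprung bracket

## Task

Lift the black detector head by its orange fin and hang its offset metal hook over the top edge of the blue sprung plate, between the yellow horns, seated right home in its notch with the rubber foot at the plate. Its weight is unknown: ease it down until the springs carry all of it and only then let go, so gently that the plate neither drops nor springs up. Do not force it, and leave the bottle, slide box and brass objective alone.

Things in the scene. Friction and masses are not known exactly. Their poses are not given: they have to be found in the camera images.
- detector_fin (a point): Grip point on the orange fin (26 x, 12 y, 49 mm high) on top of the loose detector: black box 40 x 46 x 60 mm high, standing upright, lens barrel (12 mm long) on its -x face. Point 90 mm above the underside, 30 above the box top, 19 below the fin top; pinch across y. z up, +x towards the hook. Mass unknown, under 1 kg: feel it. Centre of mass roughly below the fin.
- detector_hook (a point): Middle of the 8 mm notch under the detector's aluminium hook strap (28 wide in y, 8 thick), where the plate's edge must sit: 30 mm to +x of the fin point, 30 below it. Behind the notch (from 4 mm to +x) a step 3 mm deep, then the lip: inner face 7.5 mm to +x, flaring outwards near its lower end, 26 mm below. Axes as the detector's.
- detector_foot (a point): Middle of the front of the rubber foot, 32 wide (y) and 14 mm high, that sticks out 6 mm from the lower +x side of the detector's box: 4 mm to the -x side of the hook point and 49 mm below it. With the foot against the plate, the edge enters the notch; the slot from foot to lip is 11.5 mm wide. Axes as the detector's.
- hanger_seat (a point): Middle of the rounded top edge of the blue plate (6 mm thick in x, 84 wide in y), 160 mm above the table unloaded. Yellow horns rise 14 mm above it from 22 to 42 mm out on both sides (y). z up, +x to the rear (two guide rods 35 mm behind, tops at 152 mm). The box hangs on the -x side, lip behind the plate, the detector's +x along this +x. The stand is fixed.
- hanger (a joint): How far the hanger plate has sunk on its springs, in m: 0 unloaded, growing downwards, end stop at 0.060. It slides vertically only, lightly damped; each newton sinks it by about 5 mm (200 N/m).
- oil_bottle_mid (a point): Bystander: small amber oil bottle, 28 mm diameter, 62 mm high; point half-way up.
- slide_box_mid (a point): Bystander: green slide box 85 (x) by 35 (y) by 32 mm high; point at its centre.
- objective_mid (a point): Bystander: brass microscope objective standing upright, 32 mm diameter, 46 mm high; point half-way up.

How it is judged:
By the outcome, as a careful person would: the job done as asked, in the order asked, and still so for the second after the job is handed in, with the robot touching nothing.
It also fails if it takes over 58 s, if anything falls off the work surface, if the arm or the gripper's body presses on something with over 40 N, if the wrist force passes 120 N, or if a joint passes its speed limit or range.

## Robot

A 6-joint arm with a two-finger parallel gripper is mounted at the origin on the work surface. World frame = base frame: x ahead of the robot, y to its left, z up, the work surface at z = 0. Lengths are in m, angles in rad, forces in N, time in s.
With the tool pointing down it reaches from about 0.3 to 0.875 m from the base axis. Payload 6.4 kg.
Tool frame: the origin (TCP) lies between the finger pads; the fingertips stand 8 mm ahead of it and the grasp point (between the pads) lies 11 mm behind it (ctrl.finger_overhang is the distance from the TCP to the fingertips, in m); z points along the fingers, y is the line along which they close (so a half turn about z gives the same grasp; the last joint's range is limited). The gripper opens to 85 mm and grips with 20 to 120 N. Pads are 22 mm wide; open, the fingers measure 114 mm over their backs; the gripper's body (76 mm by 85 mm) begins 54 mm behind the grasp point. The pads swing forward as they close: fully open they stand 13 mm farther back than shut.
Start: joints at [1.033, 0.181, 1.607, -0, 1.354, -0.206], TCP at [0.187, 0.544, 0.239] pointing down, gripper open.
Joint ranges: [-2.99, 2.99], [-0.89, 2.07], [0.3, 2.58], [-1.14, 4.28], [0, 2.63], [-3.12, 3.12]. Speed limits (rad/s): [2.57, 2.57, 3.01, 3.14, 3.14, 3.14].

## Interface

Orientations are given as a unit quaternion [w, x, y, z].
In Python, from bench import ctrl, camera gives the robot as it stands.
- The arm moves only by the shell command python3 -m pendant 'ROWS' [OPENING]. ROWS is JSON, a list of rows, each a list of 6 numbers: the shift along the world's x, y, z normalised to -1 to 1, where 1 is 200 mm, then the turn, a rotation vector about the world's x, y, z normalised to -1 to 1, where 1 is pi/2 rad. In form: [[dx, dy, dz, rx, ry, rz], ...]. A call has exactly 10 rows; each row shifts and turns the commanded pose from where the row before left it; what a row does not reach is not made up. A row lasts 1/8 s, in which the tool goes at most 62.5 mm and 10.7 degrees, less where a joint would pass 70% of its speed; a pose out of reach is approached as far as the arm can. A call with a number of a shift or a turn outside -1 to 1 is refused whole. A call with a gripper value outside its range is refused whole. OPENING is the opening, from -1 (shut) to 1 (fully open), set as the call begins (- or left out, the last holds). The fingers move at their own pace and stop on an object; the grip force is fixed at half the most. Time passes only in rows, so rows that do not move let the fingers close, or fill a call up. It gives the time, the measured TCP pose, the force, the opening and the grip force at its end, in the units of the state.
- ctrl.get_obs(): the state, without advancing time (a new reading comes with each control period).
- camera(name): name is "scene" or "top"; returns a dict with "color" (400x640x3 uint8, blue, green, red), "fx", "fy", "cx", "cy" (pixels), "xyz" and "rotation" of the camera in the world. Camera axes: x right, y down, z forward; pixel columns grow to the right and rows downward; lengths in m; the calibration is good to about 2 mm. A picture is of the moment at which its call begins. There is no depth.
- ctrl.hand_in(): hands the job in; it is judged then, once.
The state is a dict: "time_s": time; "q": joint angles; "dq": joint speeds; "joint_efforts": joint torques, N m; "eef_pos": TCP position; "eef_rot": TCP orientation; "wrist_force": force on the tool from outside, world axes, zero at the start; "torque": the same for the moment, N m; "opening": opening from 0.0 (shut) to 1.0 (fully open); "grasp_force": force on a finger pad.
Only numpy, scipy, OpenCV 4.12 (cv2) and the standard library are available. Lean on these libraries where they do the work, as an engineer would, in place of code of your own. Each camera call takes 0.05 s, during which the arm holds its last target. There are 200 camera calls.

## Working session

There is one attempt and no reset: what is moved stays moved. The work goes in short steps, Python scripts to look and compute and a shell command to move; the robot and the scene stay as the last step left them, time stands still between calls to the robot, and variables do not carry over. Pictures are saved under pics/ and viewed, at most 11 in all, crops included, and the job is handed in when it is done.

```bash
mkdir -p pics; cat > h.py <<'E'
import numpy as np,cv2,json
from bench import ctrl,camera
def grab(n,tag):
    c=camera(n); cv2.imwrite(f'pics/{tag}.png',c['color'])
    np.savez(f'pics/{tag}.npz',**{k:np.array(v) for k,v in c.items()}); return c
def load(tag): return np.load(f'pics/{tag}.npz')
def ray(c,u,v):
    R=c['rotation']
    R=R if R.shape==(3,3) else None
    d=R@np.array([(u-c['cx'])/c['fx'],(v-c['cy'])/c['fy'],1]); return c['xyz'],d/np.linalg.norm(d)
def onz(c,u,v,z):
    o,d=ray(c,u,v); return o+d*(z-o[2])/d[2]
def tri(c1,p1,c2,p2):
    o1,d1=ray(c1,*p1);o2,d2=ray(c2,*p2)
    A=np.c_[d1,-d2]; s=np.linalg.lstsq(A,o2-o1,rcond=None)[0]
    a=o1+d1*s[0];b=o2+d2*s[1]; return (a+b)/2,np.linalg.norm(a-b)
def proj(c,p):
    q=c['rotation'].T@(np.array(p)-c['xyz']); return c['fx']*q[0]/q[2]+c['cx'],c['fy']*q[1]/q[2]+c['cy']
E
python3 - <<'E'
from h import *
for n in('scene','top'):
    c=grab(n,n+'0'); print(n,c['fx'],c['cx'],c['cy'],c['xyz'],np.round(c['rotation'],3))
print(ctrl.get_obs(),ctrl.finger_overhang)
E
```

```text
scene 388.8291994660308 315.94457214839736 198.8315856143077 [1.07454501 0.27073273 0.65097521] [-0.198  0.491  0.779 -0.336]
top 444.55704255074596 319.55078598149856 194.82790425363544 [0.4821774  0.00616942 0.92783962] [-0.04   0.715 -0.698  0.035]
{'time_s': 0.1, 'q': array([ 1.03270963e+00,  1.81430252e-01,  1.60791114e+00,  1.75859521e-05,
        1.35379536e+00, -2.06308574e-01]), 'dq': array([ 0.00124242, -0.00031792, -0.00214913, -0.00181149,  0.0007631 ,
        0.00046934]), 'joint_efforts': array([ 6.82071259e-04, -4.45872831e+01, -3.52238882e+01, -2.54768711e-04,
        4.06368330e-03,  2.58055917e-05]), 'eef_pos': array([0.1870232 , 0.54322674, 0.23849324]), 'eef_rot': array([-2.88763022e-04,  1.65131078e-01,  9.86271327e-01, -7.16063767e-04]), 'wrist_force': array([ 0.12960005, -0.43322938,  0.6916169 ]), 'torque': array([ 0.00475878, -0.03354061,  0.03983301]), 'grasp_force': 0.0, 'opening': 1.0017199983214677} 0.008
```

View pics/scene0.png

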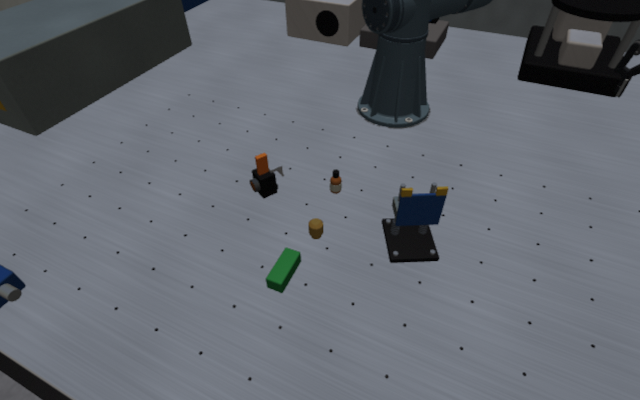

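View pics/top0.png

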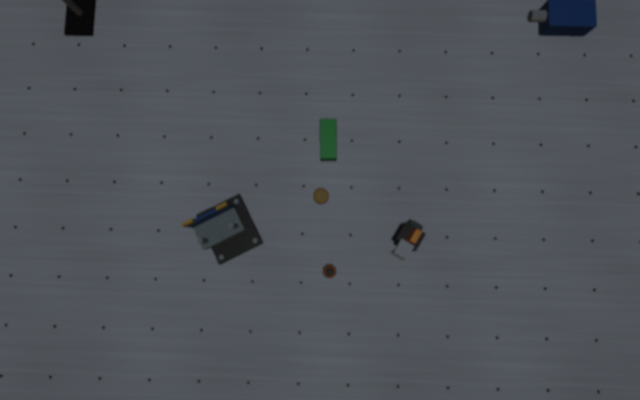

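The scene view shows the detector at about (263,175) and the hanger at (418,215), with the bottle, objective and slide box between them. In the top view the detector is at (410,236), the plate edge runs (185,222)–(228,205), and the guide-rod side is below it. The rotation is a quaternion, so I'll fix the helper and enlarge.

```bash
python3 - <<'E'
s=open('h.py').read()
s=s.replace("    R=R if R.shape==(3,3) else None\n","").replace("R=c['rotation']\n","R=rm(c)\n").replace("c['rotation'].T@","rm(c).T@")
s=s.replace("def ray","from scipy.spatial.transform import Rotation as Ro\ndef rm(c): return Ro.from_quat(np.roll(c['rotation'],-1)).as_matrix()\ndef ray",1)
open('h.py','w').write(s)
E
cat >> h.py <<'E'
def crops(L,out):
    # L: (tag,u0,v0,w,h) each scaled to 400x300, 2x2
    t=[]
    for tag,u,v,w,h in L:
        im=cv2.imread(f'pics/{tag}.png')[v:v+h,u:u+w]
        im=cv2.convertScaleAbs(cv2.resize(im,(400,300),interpolation=cv2.INTER_CUBIC),alpha=1.7)
        t.append(im)
    cv2.imwrite(f'pics/{out}.png',np.vstack([np.hstack(t[:2]),np.hstack(t[2:])]))
E
python3 - <<'E'
from h import *
crops([('scene0',235,145,60,60*3//4),('scene0',370,170,100,75),('top0',380,210,60,45),('top0',170,185,100,75)],'z0')
c=load('top0');s=load('scene0')
for n,u,v,z in [('det',413,236,.1),('seatL',187,223,.165),('seatR',226,205,.165),('bottle',329,271,.06),('obj',321,196,.046),('box',328,139,.032)]: print(n,onz(c,u,v,z))
print(onz(s,335,192,0),onz(s,316,237,0),onz(c,320,196,0.046))
E
```

```text
det [ 0.49690471 -0.161841    0.1       ]
seatL [0.50857121 0.2388688  0.165     ]
seatR [0.54114947 0.1732831  0.165     ]
bottle [ 0.42647815 -0.00840985  0.06      ]
obj [0.57286631 0.01056907 0.046     ]
box [ 0.69227373 -0.00090544  0.032     ]
[ 0.4357966  -0.00535645  0.        ] [0.58457848 0.0156672  0.        ] [0.57281893 0.01256264 0.046     ]
```

View pics/z0.png

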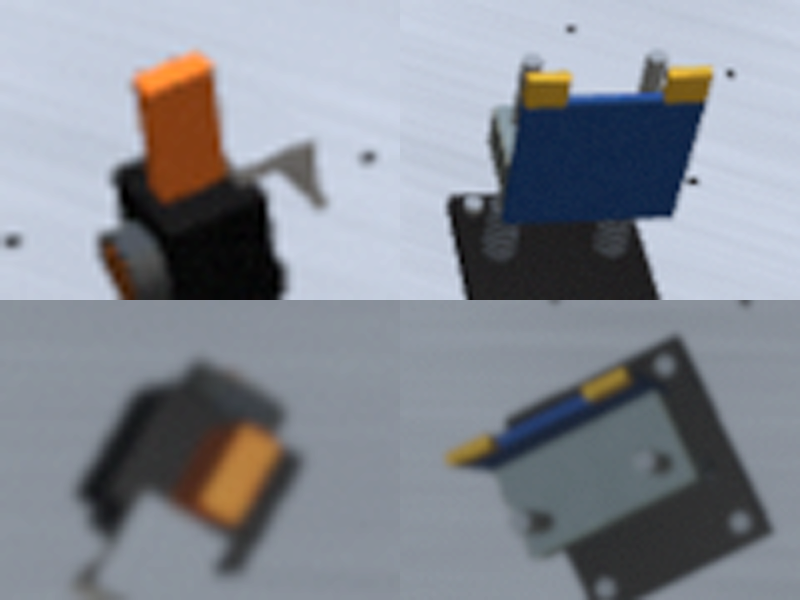

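The crops show the detector's fin top centred at about top px (416,236), its long axis pointing to the hook at lower left. The horn tops are at top px (187.5,222.8) and (221.5,206.3). In the scene view the seat's inner corners are at (412.5,195.7) and (436.3,195).

```bash
python3 - <<'E'
from h import *
c=load('top0');s=load('scene0')
f=lambda x,y:(380+x/6.667,210+(y-300)/6.667)
k=[onz(c,*f(*p),.109) for p in[(243,425),(282,445),(238,527),(197,507)]]
print(np.round(k,4),'fin',np.mean(k,0)); d=(k[2]+k[3]-k[0]-k[1])/2;print(np.linalg.norm(d),np.degrees(np.arctan2(d[1],d[0])))
g=lambda x,y:(235+x/6.667,145+y/6.667)
t=tri(c,(416,236.2),s,g(174,74));print('tri fin top',t)
K=[onz(s,*g(*p),.109) for p in[(135,75),(192,53),(213,69),(145,95)]];print('scene fin',np.mean(K,0))
# hook strap top lip in scene
L=onz(c,187.5,222.75,.174);R=onz(c,221.5,206.25,.174);m=(L+R)/2;w=R-L
print('horns',L,R,np.linalg.norm(w),'mid',m,'yaw',np.degrees(np.arctan2(w[1],w[0]))+270-360)
a=onz(s,412.5,195.75,.16);b=onz(s,436.25,195.,.16);w=a-b
print('seat scene',a,b,(a+b)/2,np.linalg.norm(w),np.degrees(np.arctan2(w[1],w[0]))-90)
a,b=[onz(s,370+x/4,170+y/4,.174) for x,y in[(549,73),(690,67)]] if 0 else [onz(s,370+(x-400)/4,170+y/4,.174) for x,y in[(549,75),(690,70)]]
w=a-b;print('horn scene',(a+b)/2,np.linalg.norm(w),np.degrees(np.arctan2(w[1],w[0]))-90)
E
```

```text
[[ 0.5102 -0.1663  0.109 ]
 [ 0.5049 -0.177   0.109 ]
 [ 0.4822 -0.165   0.109 ]
 [ 0.4874 -0.1537  0.109 ]] fin [ 0.49616731 -0.16550658  0.109     ]
0.02585739973916987 151.57235328293066
tri fin top (array([ 0.49636483, -0.16654039,  0.10152299]), np.float64(0.0011762086493237185))
scene fin [ 0.50392892 -0.16114436  0.109     ]
horns [0.50870359 0.23529737 0.174     ] [0.53813721 0.17888178 0.174     ] 0.06363220344994663 mid [0.5234204  0.20708958 0.174     ] yaw -152.447670702575
seat scene [0.5429578  0.19422954 0.16      ] [0.52306816 0.23256097 0.16      ] [0.53301298 0.21339526 0.16      ] 0.043184447841514415 -152.57583164722405
horn scene [0.52950705 0.21094175 0.174     ] 0.06357053816378153 -152.2474881630157
```

The yaws are 151.6° for the detector and −152.5° for the hanger, and fin length (25.9 mm) and horn spacing (63.6 mm) both match the sizes given. The top camera looks consistent, so I'll go above the fin, turning −9.4° so the fingers close across its y.

```bash
python3 -m pendant '[[0.0966,-0.2215,0,0,0,-0.0104],[0.0966,-0.2215,0,0,0,-0.0104],[0.0966,-0.2215,0,0,0,-0.0104],[0.0966,-0.2215,0,0,0,-0.0104],[0.0966,-0.2215,0,0,0,-0.0104],[0.0966,-0.2215,0,0,0,-0.0104],[0.0966,-0.2215,0,0,0,-0.0104],[0.0966,-0.2215,0,0,0,-0.0104],[0.0966,-0.2215,0,0,0,-0.0104],[0.0966,-0.2215,0,0,0,-0.0104]]' 1
python3 -m pendant '[[0.0966,-0.2215,-0.05,0,0,0],[0.0966,-0.2215,-0.06,0,0,0],[0.0966,-0.2215,-0.06,0,0,0],[0.0966,-0.2215,-0.06,0,0,0],[0.0966,-0.2215,-0.06,0,0,0],[0.0966,-0.2215,-0.06,0,0,0],[0,0,-0.04,0,0,0],[0,0,0,0,0,0],[0,0,0,0,0,0],[0,0,0,0,0,0]]'
python3 - <<'E'
from h import *
grab('top','top1');grab('scene','scene1')
crops([('scene1',220,110,100,75),('scene1',250,140,40,30),('top1',380,210,60,45),('top1',360,190,100,75)],'z1')
print(ctrl.get_obs()['eef_rot'])
E
```

```text
time_s: 1.35
eef_pos: [0.3807, 0.0992, 0.2392]
eef_rot: [0.0, 0.245, 0.969, 0.0]
wrist_force: [0.9, 0.7, -0.2]
opening: 1.002
grasp_force: 0.0
time_s: 2.6
eef_pos: [0.4966, -0.1643, 0.162]
eef_rot: [0.001, 0.244, 0.97, -0.0]
wrist_force: [-0.3, 0.4, -0.4]
opening: 1.0
grasp_force: 0.0
[ 4.74141297e-04  2.44557364e-01  9.69634699e-01 -1.47860240e-04]
```

View pics/z1.png

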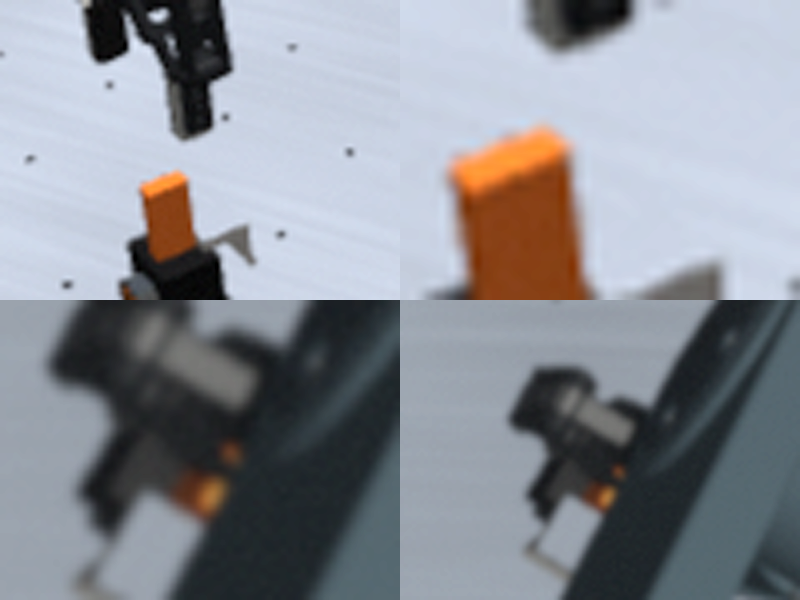

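The fingers straddle the fin: in the scene the near fingertip's end is at about (267,143) and the fin top at (261,156). A projection check will show which camera's offset to trust.

```bash
python3 - <<'E'
from h import *
s=load('scene1');t=load('top1');p=np.array([.4966,-.1643,.162]);a=np.radians(61.7)
y=np.array([np.cos(a),np.sin(a),0]);x=np.array([-y[1],y[0],0])
for dy in(.0425,.057):
  for dx in(-.011,.011):
    q=p+y*dy+x*dx+[0,0,.005]
    u=np.array(proj(s,q));print(dy,dx,'scene crop',(u-[220,110])*4, 'top crop',(np.array(proj(t,q))-[360,190])*4+[0,300])
a=np.radians(151.6);d=np.array([np.cos(a),np.sin(a),0]);e=np.array([-d[1],d[0],0])
F=np.array([.4962,-.1655,.109])
for i,j in[(-13,-6),(-13,6),(13,6),(13,-6)]:
  q=F+(d*i+e*j)/1000; print('fin scene crop2',(np.array(proj(s,q))-[250,140])*10+[400,0])
E
```

```text
0.0425 -0.011 scene crop [173.89197182 134.31357535] top crop [174.33390669 410.9287382 ]
0.0425 0.011 scene crop [209.73522479 119.44366065] top crop [149.63463618 455.75408359]
0.057 -0.011 scene crop [187.86676161 147.46023562] top crop [144.53462448 394.15367758]
0.057 0.011 scene crop [223.93328656 132.29108712] top crop [119.78590745 438.88723671]
fin scene crop2 [471.93454463 169.65460064]
fin scene crop2 [446.12779396 143.72306554]
fin scene crop2 [544.8540247  102.06468855]
fin scene crop2 [571.14393795 127.35720398]
```

The scene camera disagrees with the top camera by about 2.6 px at height. Shutting the fingers here puts the tips at a known spot, which gives a clean check of the scene camera.

```bash
python3 -m pendant '[[0,0,0,0,0,0],[0,0,0,0,0,0],[0,0,0,0,0,0],[0,0,0,0,0,0],[0,0,0,0,0,0],[0,0,0,0,0,0],[0,0,0,0,0,0],[0,0,0,0,0,0],[0,0,0,0,0,0],[0,0,0,0,0,0]]' -1
python3 - <<'E'
from h import *
s=grab('scene','scene2');p=ctrl.get_obs()['eef_pos'];print(p);grab('top','top2')
crops([('scene2',220,110,100,75),('scene2',240,120,40,30),('top2',380,210,60,45),('scene2',240,120,60,45)],'z2')
a=np.radians(61.7);y=np.array([np.cos(a),np.sin(a),0]);x=np.array([-y[1],y[0],0])
for dy in(-.008,.008):
  for dx in(-.011,.011):
    print(dy,dx,'crop2',(np.array(proj(s,p+y*dy+x*dx-[0,0,.008]))-[240,120])*10+[400,0])
# hole agreement: bring top image blob holes to z=0, project to scene, nearest scene blob
t=load('top0');s0=load('scene0')
def holes(c):
    g=cv2.cvtColor(c['color'],6);b=cv2.morphologyEx(g,cv2.MORPH_BLACKHAT,np.ones((7,7)))
    n,_,st,ce=cv2.connectedComponentsWithStats((b>20).astype('u1'));return np.array([q for q,S in zip(ce[1:],st[1:]) if 2<=S[4]<=25 and max(S[2],S[3])<7])
H=holes(t);S=holes(s0);D=[]
for h in H:
    u=np.array(proj(s0,onz(t,*h,0)))
    if not(0<u[0]<640 and 60<u[1]<400):continue
    i=np.argmin(np.hypot(*(S-u).T));r=S[i]-u
    if np.hypot(*r)<8:D.append([*u,*r])
D=np.array(D);print(len(D),np.median(D,0),D[:,2:].std(0));
n=D[np.hypot(D[:,0]-300,D[:,1]-200)<120];print(len(n),np.median(n,0))
E
```

```text
time_s: 3.95
eef_pos: [0.4964, -0.1651, 0.1613]
eef_rot: [-0.0, 0.245, 0.97, 0.0]
wrist_force: [0.1, 0.2, -0.5]
opening: -0.0
grasp_force: 0.0
[ 0.49639539 -0.16512785  0.16127023]
-0.008 -0.011 crop2 [524.35758264 177.11677642]
-0.008 0.011 crop2 [610.98625848 142.25365176]
0.008 -0.011 crop2 [559.90851579 211.06488422]
0.008 0.011 crop2 [647.12348874 175.46342746]
89 [286.24842963 209.55155474  -0.44944172   1.19111538] [0.55560982 0.60960478]
35 [286.24842963 175.79697081  -0.44944172   1.02983572]
```

View pics/z2.png

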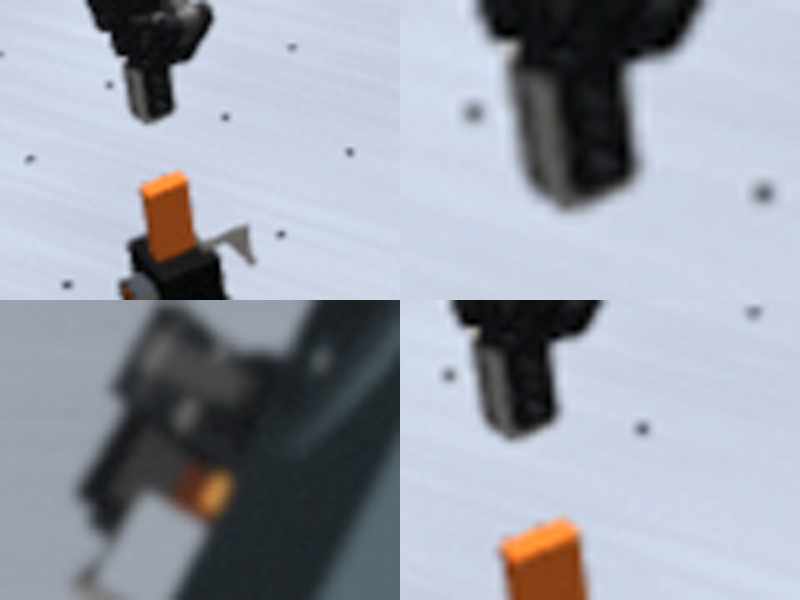

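The shut tips land within about 0.5 px of prediction, so the scene camera is good at height. It puts the fin a few mm towards (.504,−.161), against top's (.497,−.165). I'll take the middle, half open and descend around the fin, then close in stages while feeling for contact.

```bash
python3 -m pendant '[[0.021,0.0105,-0.02,0,0,0],[0,0,-0.03,0,0,0],[0,0,-0.05,0,0,0],[0,0,-0.05,0,0,0],[0,0,0,0,0,0],[0,0,0,0,0,0],[0,0,-0.065,0,0,0],[0,0,-0.065,0,0,0],[0,0,-0.065,0,0,0],[0,0,-0.065,0,0,0]]' 0.1
python3 -m pendant '[[0,0,0,0,0,0],[0,0,0,0,0,0],[0,0,0,0,0,0],[0,0,0,0,0,0],[0,0,0,0,0,0],[0,0,0,0,0,0],[0,0,0,0,0,0],[0,0,0,0,0,0],[0,0,0,0,0,0],[0,0,0,0,0,0]]' -0.5
python3 - <<'E'
from h import *
grab('scene','scene3');grab('top','top3')
o=ctrl.get_obs();print({k:np.round(o[k],3) for k in('eef_pos','wrist_force','torque','opening','grasp_force')})
crops([('scene3',240,130,60,45),('scene3',250,145,32,24),('top3',380,210,60,45),('top3',390,215,40,30)],'z3')
E
```

```text
time_s: 5.3
eef_pos: [0.5003, -0.1629, 0.078]
eef_rot: [-0.0, 0.245, 0.97, 0.0]
wrist_force: [0.0, 0.1, -0.2]
opening: 0.548
grasp_force: 0.0
time_s: 6.55
eef_pos: [0.5006, -0.1631, 0.0793]
eef_rot: [-0.0, 0.245, 0.97, -0.0]
wrist_force: [0.9, -0.1, -0.3]
opening: 0.252
grasp_force: 0.0
{'eef_pos': array([ 0.501, -0.163,  0.079]), 'wrist_force': array([-0.172, -0.465,  0.445]), 'torque': array([0.003, 0.028, 0.019]), 'opening': np.float64(0.252), 'grasp_force': np.float64(0.0)}
```

View pics/z3.png

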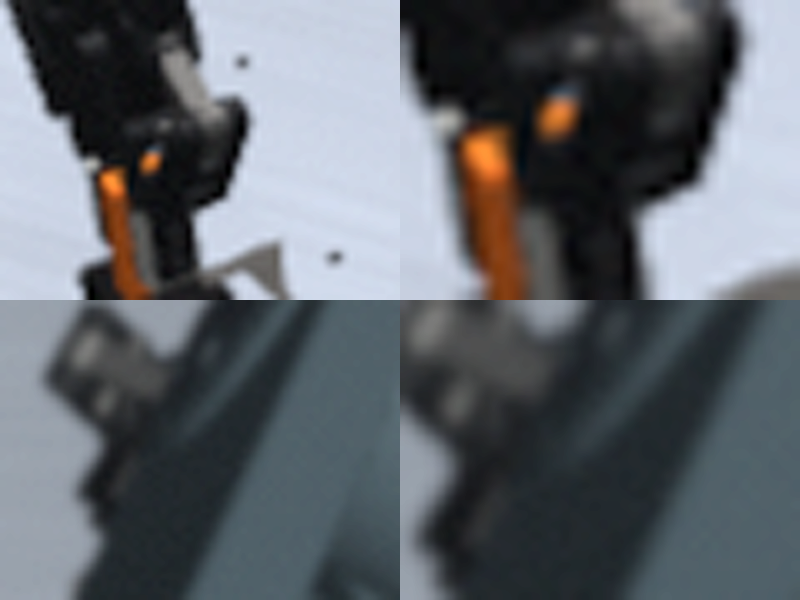

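The fin sits between both pads at 21 mm opening with no contact, so it's centred within about 4 mm. I'll close to 15 mm, check for a touch, then grip.

```bash
python3 -m pendant '[[0,0,0,0,0,0],[0,0,0,0,0,0],[0,0,0,0,0,0],[0,0,0,0,0,0],[0,0,0,0,0,0],[0,0,0,0,0,0],[0,0,0,0,0,0],[0,0,0,0,0,0],[0,0,0,0,0,0],[0,0,0,0,0,0]]' -0.64
```

```text
time_s: 7.9
eef_pos: [0.5006, -0.163, 0.0793]
eef_rot: [0.0, 0.245, 0.97, -0.0]
wrist_force: [-1.1, -0.6, 0.8]
opening: 0.179
grasp_force: 0.0
```

```bash
python3 -m pendant '[[0,0,0,0,0,0],[0,0,0,0,0,0],[0,0,0,0,0,0],[0,0,0,0,0,0],[0,0,0,0,0,0],[0,0,0,0,0,0],[0,0,0,0,0,0],[0,0,0,0,0,0],[0,0,0,0,0,0],[0,0,0,0,0,0]]' -1
python3 -m pendant '[[0,0,0.01,0,0,0],[0,0,0.02,0,0,0],[0,0,0.04,0,0,0],[0,0,0.08,0,0,0],[0,0,0.1,0,0,0],[0,0,0.1,0,0,0],[0,0,0.05,0,0,0],[0,0,0,0,0,0],[0,0,0,0,0,0],[0,0,0,0,0,0]]'
python3 - <<'E'
from h import *
print([ctrl.get_obs()['wrist_force'].round(2) for _ in range(3)])
E
```

```text
time_s: 9.15
eef_pos: [0.5006, -0.1631, 0.0793]
eef_rot: [0.0, 0.245, 0.97, -0.0]
wrist_force: [0.7, -0.4, -2.2]
opening: 0.133
grasp_force: 59.7
time_s: 10.4
eef_pos: [0.5, -0.1627, 0.1584]
eef_rot: [-0.001, 0.245, 0.97, 0.0]
wrist_force: [0.2, 0.3, -5.0]
opening: 0.132
grasp_force: 59.5
[array([ 0.24,  0.31, -5.05]), array([ 0.24,  0.31, -5.05]), array([ 0.24,  0.31, -5.05])]
```

The detector is held and weighs about 5 N, so the plate should sink about 25 mm. I'll lift it clear of everything, carry it over the hanger and turn +56°.

```bash
python3 -m pendant '[[0,0,0.06,0,0,0],[0,0.03,0.08,0,0,0],[0.01,0.06,0.08,0,0,0.02],[0.02,0.12,0.08,0,0,0.04],[0.02,0.14,0.08,0,0,0.05],[0.02,0.14,0.08,0,0,0.05],[0.02,0.14,0.06,0,0,0.05],[0.02,0.14,0.04,0,0,0.05],[0.02,0.14,0,0,0,0.05],[0.02,0.14,0,0,0,0.05]]'
python3 -m pendant '[[0.02,0.14,0,0,0,0.05],[0.02,0.14,0,0,0,0.05],[0.02,0.14,0,0,0,0.05],[0.02,0.14,0,0,0,0.05],[0.02,0.14,0,0,0,0.04],[0.02,0.13,0,0,0,0.021],[0.02,0.085,0,0,0,0],[0,0.05,0,0,0,0],[0,0,0,0,0,0],[0,0,0,0,0,0]]'
python3 - <<'E'
from h import *
grab('scene','scene4');grab('top','top4')
crops([('scene4',380,110,100,75),('scene4',400,150,60,45),('top4',160,170,100,75),('top4',180,185,60,45)],'z4')
o=ctrl.get_obs();q=o['eef_rot'];print(o['eef_pos'],o['q'],o['wrist_force'],2*np.degrees(np.arctan2(q[2],q[1]))-90)
E
```

```text
time_s: 11.65
eef_pos: [0.5307, 0.0488, 0.2729]
eef_rot: [0.001, -0.037, 0.999, -0.0]
wrist_force: [0.3, -0.2, -3.9]
opening: 0.135
grasp_force: 59.5
time_s: 12.9
eef_pos: [0.5586, 0.2393, 0.2713]
eef_rot: [-0.0, -0.238, 0.971, -0.0]
wrist_force: [0.2, 0.2, -4.0]
opening: 0.131
grasp_force: 59.5
[0.5586534  0.23917881 0.271308  ] [ 2.09554006e-01  2.28349499e-01  1.48558088e+00 -2.16613832e-04
  1.42782560e+00 -1.84049521e+00] [-0.02401586 -0.56122603 -3.70980617] 117.46093727701455
```

View pics/z4.png

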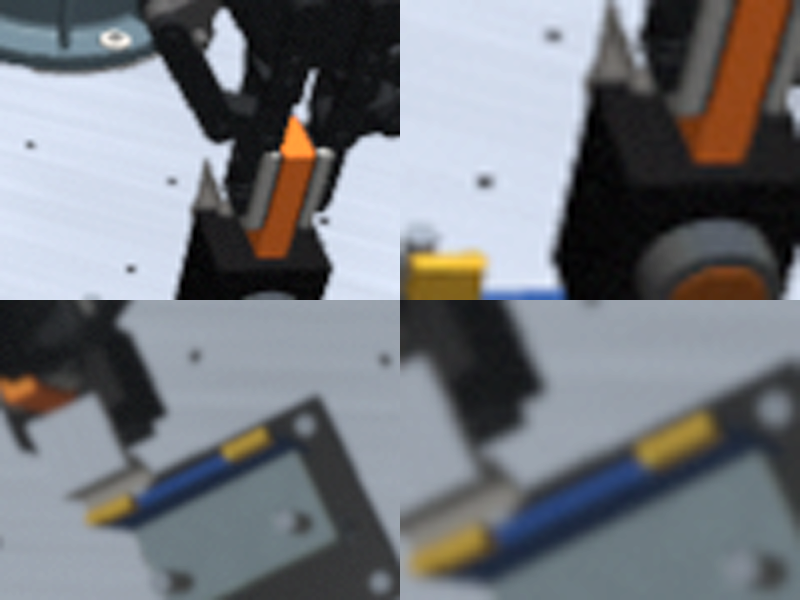

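The strap end is visible in top4 with its edge from about (177.1,218.8) to (194.1,209.6). The horns are at (187,222.5) and (221,206). I'll work out the lateral offset of the hook against the plate's middle.

```bash
python3 - <<'E'
from h import *
t=load('top4');h=-.4
f=lambda x,y:(160+x/4+h,170+(y-300)/4+h)
L=onz(t,*f(110,510),.174);R=onz(t,*f(246,444),.174);m=(L+R)/2;w=R-L;w/=np.linalg.norm(w)
xh=np.array([-(-w[1]),-w[0],0]);xh=np.array([w[1],-w[0],0]);print('seat',m,'xh',xh,np.degrees(np.arctan2(xh[1],xh[0])),np.linalg.norm(R-L))
a=onz(t,*f(70,497),.260);b=onz(t,*f(138,459),.260);e=(a+b)/2
print('strap end',e,np.linalg.norm(b-a),'dir',np.degrees(np.arctan2(*(b-a)[[1,0]]))-np.degrees(np.arctan2(w[1],w[0])))
p=ctrl.get_obs()['eef_pos'];d=e-p;print('end-tcp x,y',d@xh,d@w,' seat-end x,y',(m-e)@xh,(m-e)@w,'seat-tcp',(m-p)@xh,(m-p)@w)
s=load('scene4')
g=lambda x,y:(380+x/4+h,110+y/4+h)
print('lip tip scene',g(205,160))
E
```

```text
seat [0.52450902 0.20782744 0.174     ] xh [-0.88655583 -0.46262162  0.        ] -152.4435942167228 0.06364180725287528
strap end [0.51861841 0.21273505 0.26      ] 0.028981653874932754 dir 3.439681265124335
end-tcp x,y 0.047726701437488146 0.004922811864261282  seat-end x,y -0.002951983100757043 0.0070759959541269665 seat-tcp 0.044774718336731106 0.01199880781838825
lip tip scene (430.85, 149.6)
```

```bash
python3 -m pendant '[[0.011,-0.021,0,0,0,0],[0.011,-0.021,0,0,0,0],[0,0,-0.05,0,0,0],[0,0,-0.05,0,0,0],[0,0,-0.05,0,0,0],[0,0,-0.05,0,0,0],[0,0,-0.05,0,0,0],[0,0,-0.05,0,0,0],[0,0,0,0,0,0],[0,0,0,0,0,0]]'
python3 - <<'E'
from h import *
grab('scene','scene5');grab('top','top5')
crops([('scene5',380,140,80,60),('scene5',400,160,40,30),('top5',165,175,72,54),('top5',175,200,40,30)],'z5')
o=ctrl.get_obs();print(o['eef_pos'],o['wrist_force'],o['torque'])
E
```

```text
time_s: 14.25
eef_pos: [0.5633, 0.2316, 0.2116]
eef_rot: [0.0, -0.238, 0.971, -0.0]
wrist_force: [-0.5, -0.3, -3.7]
opening: 0.133
grasp_force: 59.4
[0.56340436 0.23164225 0.21193762] [ 0.58177154 -0.06720375 -3.36151441] [ 0.04052743  0.00748585 -0.00642298]
```

View pics/z5.png

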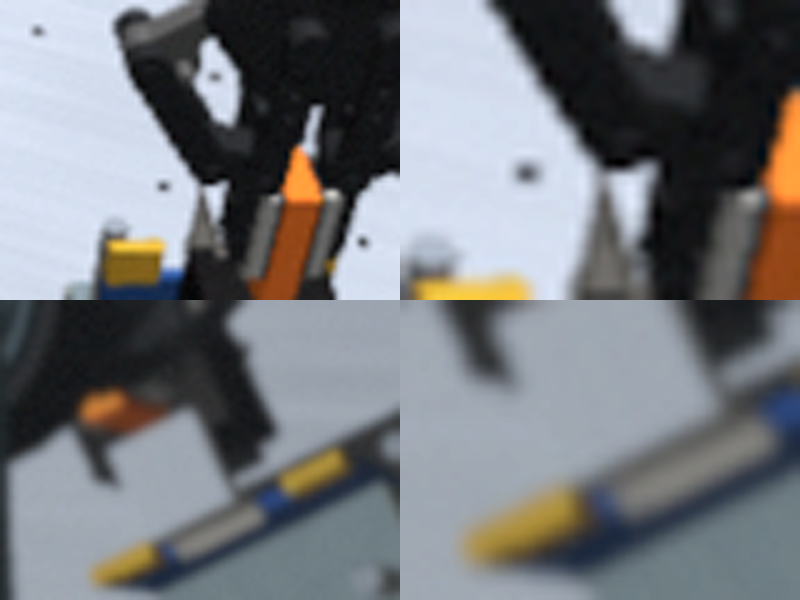

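The lip sits between the horns in top view (gray strip (165,548)–(265,505) between the yellow blocks), still in front and above, laterally within a few mm. I'll advance along the hanger's +x until the foot touches the plate.

```bash
python3 -m pendant '[[-0.0044,-0.0023,0,0,0,0],[-0.0044,-0.0023,0,0,0,0],[-0.0044,-0.0023,0,0,0,0],[-0.0044,-0.0023,0,0,0,0],[-0.0044,-0.0023,0,0,0,0],[-0.0044,-0.0023,0,0,0,0],[-0.0044,-0.0023,0,0,0,0],[-0.0044,-0.0023,0,0,0,0],[0,0,0,0,0,0],[0,0,0,0,0,0]]'; python3 -c "
from h import *;print(ctrl.get_obs()['torque'])"
```

```text
time_s: 15.6
eef_pos: [0.556, 0.2279, 0.2113]
eef_rot: [0.0, -0.238, 0.971, -0.0]
wrist_force: [0.0, 0.1, -3.5]
opening: 0.127
grasp_force: 59.4
[-0.05285457  0.00888891  0.03915827]
```

```bash
python3 -m pendant '[[-0.0044,-0.0023,0,0,0,0],[0,0,0,0,0,0],[-0.0044,-0.0023,0,0,0,0],[0,0,0,0,0,0],[0,0,0,0,0,0],[0,0,0,0,0,0],[0,0,0,0,0,0],[0,0,0,0,0,0],[0,0,0,0,0,0],[0,0,0,0,0,0]]'; python3 -c "
from h import *;print(ctrl.get_obs()['torque'])"
```

```text
time_s: 16.85
eef_pos: [0.5542, 0.227, 0.2113]
eef_rot: [-0.0, -0.238, 0.971, 0.0]
wrist_force: [0.8, 0.7, -3.6]
opening: 0.133
grasp_force: 59.4
[ 0.01404294 -0.01035018  0.04276676]
```

```bash
python3 -m pendant '[[-0.0044,-0.0023,0,0,0,0],[0,0,0,0,0,0],[0,0,0,0,0,0],[0,0,0,0,0,0],[0,0,0,0,0,0],[0,0,0,0,0,0],[0,0,0,0,0,0],[0,0,0,0,0,0],[0,0,0,0,0,0],[0,0,0,0,0,0]]'; python3 -c "
from h import *;print(ctrl.get_obs()['torque'])"
```

```text
time_s: 18.1
eef_pos: [0.5534, 0.2265, 0.2113]
eef_rot: [0.0, -0.238, 0.971, 0.0]
wrist_force: [0.4, -0.1, -3.2]
opening: 0.133
grasp_force: 59.4
[-0.01689908 -0.0301766  -0.01777993]
```

```bash
python3 -m pendant '[[-0.0044,-0.0023,0,0,0,0],[0,0,0,0,0,0],[0,0,0,0,0,0],[0,0,0,0,0,0],[0,0,0,0,0,0],[0,0,0,0,0,0],[0,0,0,0,0,0],[0,0,0,0,0,0],[0,0,0,0,0,0],[0,0,0,0,0,0]]'; python3 -c "
from h import *;print(ctrl.get_obs()['torque'])"
```

```text
time_s: 19.35
eef_pos: [0.5525, 0.226, 0.2113]
eef_rot: [0.0, -0.238, 0.971, -0.0]
wrist_force: [0.8, -0.2, -3.4]
opening: 0.132
grasp_force: 59.5
[ 0.02413559 -0.08226244  0.01284875]
```

```bash
python3 -m pendant '[[-0.0044,-0.0023,0,0,0,0],[0,0,0,0,0,0],[0,0,0,0,0,0],[0,0,0,0,0,0],[0,0,0,0,0,0],[0,0,0,0,0,0],[0,0,0,0,0,0],[0,0,0,0,0,0],[0,0,0,0,0,0],[0,0,0,0,0,0]]'; python3 -c "
from h import *;print(ctrl.get_obs()['torque'])"
```

```text
time_s: 20.6
eef_pos: [0.552, 0.2258, 0.2115]
eef_rot: [0.001, -0.238, 0.971, 0.0]
wrist_force: [4.5, 2.5, -3.1]
opening: 0.132
grasp_force: 59.5
[ 0.66563067 -1.01468582  0.07083106]
```

```bash
python3 -m pendant '[[-0.0044,-0.0023,0,0,0,0],[0,0,0,0,0,0],[0,0,0,0,0,0],[0,0,0,0,0,0],[0,0,0,0,0,0],[0,0,0,0,0,0],[0,0,0,0,0,0],[0,0,0,0,0,0],[0,0,0,0,0,0],[0,0,0,0,0,0]]'; python3 -c "
from h import *;print(ctrl.get_obs()['torque'])"
```

```text
time_s: 21.85
eef_pos: [0.5515, 0.2255, 0.2118]
eef_rot: [0.001, -0.238, 0.971, 0.0]
wrist_force: [5.8, 2.9, -4.5]
opening: 0.132
grasp_force: 59.5
[ 0.8282364  -1.32023368  0.09067591]
```

The foot touched at about 12.5 mm with 5–6 N. I'll back off 1.7 mm to take the pressure off, then lower to just above the notch.

```bash
python3 -m pendant '[[0.0075,0.0039,0,0,0,0],[0,0,0,0,0,0],[0,0,-0.02,0,0,0],[0,0,-0.025,0,0,0],[0,0,-0.025,0,0,0],[0,0,-0.025,0,0,0],[0,0,-0.02,0,0,0],[0,0,-0.015,0,0,0],[0,0,0,0,0,0],[0,0,0,0,0,0]]'
python3 - <<'E'
from h import *
grab('scene','scene6');grab('top','top6')
crops([('scene6',380,150,80,60),('scene6',400,170,40,30),('top6',165,175,72,54),('top6',175,200,40,30)],'z6')
print(ctrl.get_obs()['torque'])
E
```

```text
time_s: 23.1
eef_pos: [0.5521, 0.2259, 0.1853]
eef_rot: [-0.0, -0.238, 0.971, -0.0]
wrist_force: [2.2, 0.3, -3.4]
opening: 0.133
grasp_force: 59.6
[ 0.25849256 -0.38633218  0.02421209]
```

View pics/z6.png

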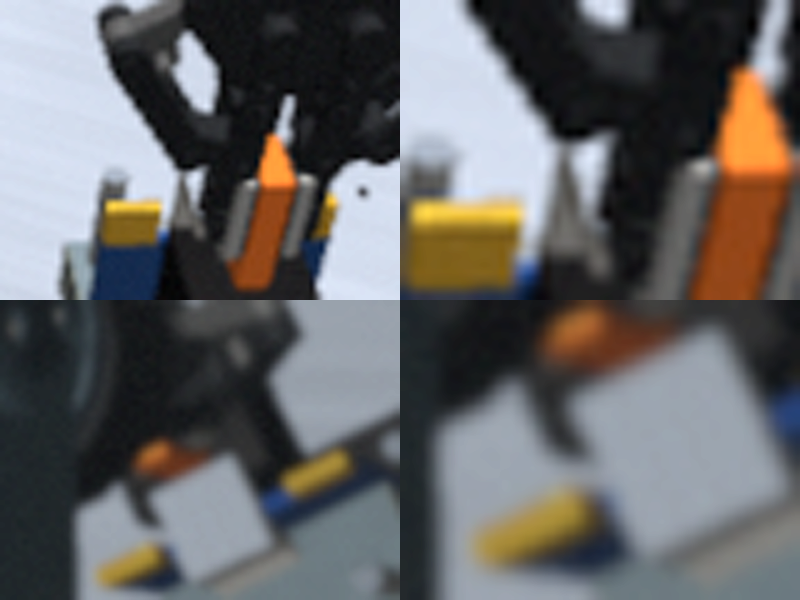

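The lip is behind the plate and the strap sits centrally between the horns: left horn inner edge at crop (160,235), lip at (185,215). The remaining foot force is about 2 N, so I'll ease off 0.5 mm, average the weight reading, and lower slowly.

```bash
cat >> h.py <<'E'
def favg(n=8):
    F=[];T=[];P=[]
    for _ in range(n):
        camera('top');o=ctrl.get_obs();F.append(o['wrist_force']);P.append(o['eef_pos']);T.append(o['torque'])
    print('F',np.mean(F,0).round(2),'sd',np.std(F,0).round(2),'z',np.mean(P,0).round(4),'T',np.mean(T,0).round(2),'t',o['time_s'])
E
python3 -m pendant '[[0.0022,0.0011,0,0,0,0],[0,0,0,0,0,0],[0,0,-0.01,0,0,0],[0,0,-0.01,0,0,0],[0,0,0,0,0,0],[0,0,0,0,0,0],[0,0,0,0,0,0],[0,0,0,0,0,0],[0,0,0,0,0,0],[0,0,0,0,0,0]]'; python3 -c "
from h import *;favg(10)"
```

```text
time_s: 24.45
eef_pos: [0.5526, 0.2261, 0.1813]
eef_rot: [0.0, -0.238, 0.971, -0.0]
wrist_force: [-0.0, 0.2, -4.0]
opening: 0.132
grasp_force: 59.6
F [ 0.1   0.16 -3.85] sd [0.42 0.5  0.44] z [0.5526 0.2261 0.1813] T [ 0.01 -0.01  0.  ] t 24.95
```

```bash
python3 -m pendant '[[0,0,-0.005,0,0,0],[0,0,-0.005,0,0,0],[0,0,-0.005,0,0,0],[0,0,-0.005,0,0,0],[0,0,-0.005,0,0,0],[0,0,-0.005,0,0,0],[0,0,0,0,0,0],[0,0,0,0,0,0],[0,0,0,0,0,0],[0,0,0,0,0,0]]'; python3 -c "
from h import *;favg(8)"
```

```text
time_s: 26.2
eef_pos: [0.5526, 0.2261, 0.1753]
eef_rot: [0.0, -0.238, 0.971, -0.0]
wrist_force: [0.1, 0.1, -2.7]
opening: 0.137
grasp_force: 59.6
F [-0.27  0.05 -2.97] sd [0.58 0.62 0.39] z [0.5526 0.2261 0.1753] T [-0.02  0.04 -0.01] t 26.6
```

Contact is at z≈.1795, which matches a seat right home in the notch (.179; the step would give .182). Weight is about 3.85 N, a sink of about 19 mm. I'll lower in stages.

```bash
python3 -m pendant '[[0,0,-0.005,0,0,0],[0,0,-0.005,0,0,0],[0,0,-0.007,0,0,0],[0,0,-0.008,0,0,0],[0,0,-0.008,0,0,0],[0,0,-0.008,0,0,0],[0,0,-0.006,0,0,0],[0,0,-0.004,0,0,0],[0,0,0,0,0,0],[0,0,0,0,0,0]]'; python3 -c "
from h import *;favg(14)"
```

```text
time_s: 27.85
eef_pos: [0.5527, 0.2261, 0.1652]
eef_rot: [0.0, -0.238, 0.971, -0.0]
wrist_force: [-0.3, -0.1, -1.4]
opening: 0.133
grasp_force: 59.7
F [ 0.25  0.23 -0.79] sd [0.52 0.58 0.57] z [0.5527 0.2261 0.1651] T [ 0.01  0.05 -0.  ] t 28.55
```

```bash
python3 -m pendant '[[0,0,-0.003,0,0,0],[0,0,-0.003,0,0,0],[0,0,-0.003,0,0,0],[0,0,-0.003,0,0,0],[0,0,-0.003,0,0,0],[0,0,-0.003,0,0,0],[0,0,-0.002,0,0,0],[0,0,0,0,0,0],[0,0,0,0,0,0],[0,0,0,0,0,0]]'; python3 -c "
from h import *;favg(30)"
```

```text
time_s: 29.8
eef_pos: [0.5527, 0.2261, 0.1611]
eef_rot: [0.0, -0.238, 0.971, 0.0]
wrist_force: [1.0, -0.2, -0.3]
opening: 0.133
grasp_force: 59.8
F [ 0.81  0.39 -0.29] sd [0.55 0.56 0.63] z [0.5527 0.2261 0.1611] T [ 0.03 -0.08  0.01] t 31.3
```

The fits put zero load at z≈.1602, so I'll go down another 0.9 mm, settle, then release by opening only a little.

```bash
python3 -m pendant '[[0,0,-0.0015,0,0,0],[0,0,-0.0015,0,0,0],[0,0,-0.0015,0,0,0],[0,0,0,0,0,0],[0,0,0,0,0,0],[0,0,0,0,0,0],[0,0,0,0,0,0],[0,0,0,0,0,0],[0,0,0,0,0,0],[0,0,0,0,0,0]]'; python3 -c "
from h import *;favg(30)"
```

```text
time_s: 32.55
eef_pos: [0.5527, 0.2261, 0.1602]
eef_rot: [0.0, -0.238, 0.971, -0.0]
wrist_force: [1.3, 1.3, -0.3]
opening: 0.131
grasp_force: 59.8
F [ 1.42  0.51 -0.06] sd [0.41 0.48 0.44] z [0.5526 0.2261 0.1602] T [ 0.04 -0.16  0.01] t 34.05
```

The load is on the springs (Fz −0.06 ± 0.1 N). Releasing.

```bash
python3 -m pendant '[[0,0,0,0,0,0],[0,0,0,0,0,0],[0,0,0,0,0,0],[0,0,0,0,0,0],[0,0,0,0,0,0],[0,0,0,0,0,0],[0,0,0,0,0,0],[0,0,0,0,0,0],[0,0,0,0,0,0],[0,0,0,0,0,0]]' -0.35
python3 - <<'E'
from h import *
grab('scene','scene7');grab('top','top7')
crops([('scene7',380,150,100,75),('scene7',400,170,60,45),('top7',165,175,72,54),('scene6',380,150,100,75)],'z7')
favg(4)
E
```

```text
time_s: 35.3
eef_pos: [0.5526, 0.2261, 0.1602]
eef_rot: [0.0, -0.238, 0.971, -0.0]
wrist_force: [0.1, 0.5, 0.2]
opening: 0.325
grasp_force: 0.0
F [ 0.07 -0.1  -0.18] sd [0.1  0.32 0.21] z [0.5526 0.2261 0.1602] T [ 0.01  0.02 -0.  ] t 35.6
```

View pics/z7.png

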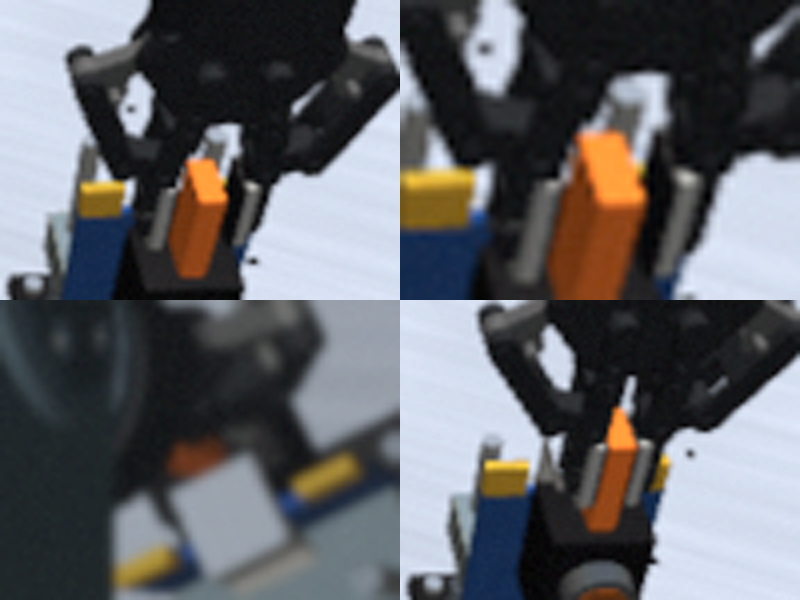

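The fin is free with gaps on both sides, and the plate is sunk with the detector hanging against it. Now retreat straight up and check that it stays.

```bash
python3 -m pendant '[[0,0,0.03,0,0,0],[0,0,0.05,0,0,0],[0,0,0.08,0,0,0],[0,0,0.1,0,0,0],[0,0,0.1,0,0,0],[0,0,0.1,0,0,0],[0,0,0.1,0,0,0],[0,0,0.05,0,0,0],[0,0,0,0,0,0],[0,0,0,0,0,0]]'
python3 - <<'E'
from h import *
grab('scene','scene8');grab('top','top8')
d=cv2.absdiff(cv2.imread('pics/scene7.png'),cv2.imread('pics/scene8.png'))[192:225,380:460];print('change low part',d.mean(),d.max())
crops([('scene8',370,150,100,75),('scene8',395,165,60,45),('top8',165,175,72,54),('scene8',220,110,240,180)],'z8')
E
```

```text
time_s: 36.85
eef_pos: [0.5522, 0.226, 0.2814]
eef_rot: [-0.001, -0.238, 0.971, 0.0]
wrist_force: [0.3, 0.5, -0.6]
opening: 0.323
grasp_force: 0.0
change low part 12.873863636363636 132
```

View pics/z8.png

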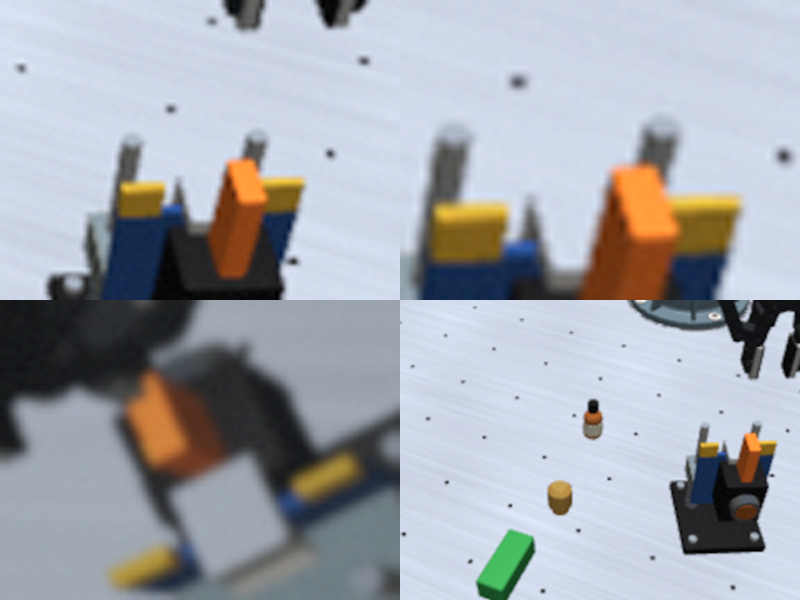

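The detector hangs square between the horns with its lip behind the plate. The left horn is at the same pixel (405.5,196) before and after the retreat, so nothing moved, and the bystanders are untouched. Handing in.

```bash
python3 -c "
from bench import ctrl;print(ctrl.hand_in())"
```

```text
the job is handed in; nothing more can be done
None
```

The detector (about 3.9 N) hangs in its notch between the horns with the springs carrying it. I let go at near-zero wrist load, the plate showed no movement as the gripper withdrew, the bystanders were left alone, and the job was handed in at about 37 s.

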